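# Make the dividing head safe and hold its cover ready for the screws

## Robot

A 6-joint arm with a two-finger parallel gripper is mounted at the origin on the work surface. World frame = base frame: x ahead of the robot, y to its left, z up, the work surface at z = 0. Lengths are in mm, angles in rad, forces in N, time in s.
With the tool pointing down it reaches from about 300 to 775 mm from the base axis. Payload 14.6 kg.
Tool frame: the origin (TCP) lies between the finger pads; the fingertips stand 25 mm ahead of it and the grasp point (between the pads) lies 6 mm ahead of it; z points along the fingers, x is the direction in which the jaws open and shut, and the axes are right-handed (so a half turn about z gives the same grasp; the last joint's range is limited). The gripper opens to 94 mm and grips with 3 to 60 N. Pads are 16 mm wide; open, the fingers measure 119 mm over their backs; the gripper's body (75 mm by 177 mm) begins 78 mm behind the grasp point.
Start: joints at [-1.327, 0.3, 1.521, -0, 1.321, -0.067], TCP at [168.194, -523.641, 230.446] pointing down, gripper open.
Joint ranges: [-3.03, 3.03], [-0.79, 2.21], [0.23, 2.52], [-1.04, 4.18], [0, 3.07], [-2.55, 2.55]. Speed limits (rad/s): [2.22, 2.22, 2.57, 3.14, 3.14, 3.14].

## Interface

Orientations are given as [roll, pitch, yaw] about the fixed x, y, z axes, in that order (R = Rz(yaw) Ry(pitch) Rx(roll)).
In Python, from cell import manip gives the robot as it stands.
- The arm moves only by the tool apply_moves, never from a script. Its argument "series" is a list of rows, each a list of 3 entries, a list of its own where there are three numbers: the shift along the world's x, y, z in cm, then the turn, a rotation vector about the world's x, y, z in rad, then the opening in per cent of the stroke, from 0 (shut) to 100 (fully open). A call has exactly 10 rows; each row is the pose to reach, as a shift and turn from the pose commanded when the call began; what a row does not reach only later rows make up. A row lasts 1/8 s, in which the tool goes at most 62.5 mm and 10.7 degrees, less where a joint would pass 70% of its speed; a pose out of reach is approached as far as the arm can. A call with a gripper value outside its range is refused whole. The fingers move at their own pace and stop on an object; "grip_force" is the grip in N (left out, the last holds). Time passes only in rows, so rows that repeat a pose let the fingers close, or fill a call up. It gives the time, the measured TCP pose, the force and the opening at its end, in the units of the state.
- manip.read_state(): the state, without advancing time (a new reading comes with each control period).
- manip.camera(name): name is "scene" or "top" or "wrist"; returns (picture, depth): 420x560x3 uint8, red, green, blue; 420x560 float32, mm along the optical axis (not along the pixel's ray), 0 where there is no reading.
- manip.camera_info(name): a dict with "intrinsics" (3x3 intrinsics, pixels), "extrinsics" (4x4, takes a point from world to camera coordinates); the wrist camera has in their place "hand_eye" (4x4, takes a point from camera to tool coordinates, whose origin is the TCP and whose axes are the tool frame's). Camera axes: x right, y down, z forward; pixel columns grow to the right and rows downward; lengths in mm; the calibration is good to about 2 mm. A picture is of the moment at which its call begins: read the wrist's pose just before it. camera_info takes no time and is no camera call.
- manip.sign_off(): hands the job in, once; it reports no verdict.
The state is a dict: "clock": time; "joints": joint angles; "qd": joint speeds; "effort": joint torques, N m; "eef_pos": TCP position; "eef_rot": TCP orientation; "wrist_force": force on the tool from outside, world axes, zero at the start; "moment": the same for the moment, N m; "finger_gap": finger opening in mm.
Only numpy, scipy, OpenCV 4.12 (cv2) and the standard library are available. Lean on these libraries where they do the work, as an engineer would, in place of code of your own. Each camera call takes 0.05 s, during which the arm holds its last target.

## Task

On the white control box press the blue key (stops the drive), then the yellow key (locks the spindle), then the red key (isolates the supply), one at a time, each right down and let up again. Then take the green cover plate by its brass handle and hold it level over the open gear housing, about 20 mm clear above the housing's top face, with its four holes lined up over the four threaded holes (either way round), and finish still holding it there steadily, without setting it down or letting go. Leave the wrench, the oil bottle and the parts cup where they are.

Things in the scene. Friction and masses are not known exactly. Their poses are not given: they have to be found in the camera images.
- key_blue_top (a point): Centre of the top face of the blue round spring key (28 mm diameter) on the control box; the top is 18 mm above the box's top, about 63 mm above the bench, and the key is pressed straight down. The keys stand in a row 58 mm apart, in any order of colours; each sits in a black collar 44 mm across and 12 mm high.
- key_yellow_top (a point): Centre of the top face of the yellow round spring key (28 mm diameter) on the control box; the top is 18 mm above the box's top, about 63 mm above the bench, and the key is pressed straight down. The keys stand in a row 58 mm apart, in any order of colours; each sits in a black collar 44 mm across and 12 mm high.
- key_red_top (a point): Centre of the top face of the red round spring key (28 mm diameter) on the control box; the top is 18 mm above the box's top, about 63 mm above the bench, and the key is pressed straight down. The keys stand in a row 58 mm apart, in any order of colours; each sits in a black collar 44 mm across and 12 mm high.
- key_blue (a joint): The blue key's travel: reads 0 when up and 0.006 m when fully down; it springs back when let go. First resistance is about 1.5 N, fully down takes about 5 N.
- key_yellow (a joint): The yellow key's travel: reads 0 when up and 0.006 m when fully down; it springs back when let go. First resistance is about 1.5 N, fully down takes about 5 N.
- key_red (a joint): The red key's travel: reads 0 when up and 0.006 m when fully down; it springs back when let go. First resistance is about 1.5 N, fully down takes about 5 N.
- control_box: Fixed white control box, 85 mm (x) by 190 mm (y) by 45 mm high, the keys in a row along its y on top. Origin: centre of its underside on the bench. May be to the left or to the right of the robot.
- cover: Loose green cover plate, 120 mm (x) by 90 mm (y) by 6 mm thick, 0.2 to 0.42 kg, lying flat on the bench. In the middle of its top stands a brass bar handle, 56 mm long (along the plate's x), 14 mm thick (y), from the plate up to 50 mm above the plate's underside. Four 14 mm through holes at x = +-46, y = +-32 mm. Origin: centre of the underside; z up.
- cover_grip (a point): Where to hold the cover: in the middle of the brass handle, 32 mm above the plate's underside, 26 mm above the plate's top and 18 mm below the handle's top. Axes as the cover: x along the handle, the fingers close along y over its 14 mm thickness. The cover balances here.
- hole0 (a point): Centre of the cover's hole at x = +46, y = +32 mm, at the underside. Axes as the cover.
- hole2 (a point): Centre of the cover's hole diagonally opposite, at x = -46, y = -32 mm, at the underside. Axes as the cover.
- housing: Fixed gear housing, painted grey, with an open top and gears inside; its bright top flange is 120 mm (x) by 90 mm (y), 80 mm above the bench, with an opening 70 by 42 mm and four dark threaded holes of 9 mm at x = +-46, y = +-32 mm. Its foot is 130 by 100 mm, and an index plate 70 mm across stands on its +x side, up to 70 mm from the centre and below the top. Origin: centre of the underside on the bench. May be to the left or to the right of the robot.
- housing_top (a point): Centre of the housing's top face (80 mm above the bench), z up. Axes as the housing.
- thread0 (a point): Mouth of the threaded hole at x = +46, y = +32 mm on the housing's top face. Axes as the housing.
- thread2 (a point): Mouth of the threaded hole diagonally opposite, at x = -46, y = -32 mm. Axes as the housing.
- wrench: Loose steel wrench lying on the bench beyond the work, about along y; leave it alone. Origin on its underside.
- oil_bottle: Loose oil bottle, 48 mm across, 100 mm high, red cap; leave it alone. Origin: centre of its underside.
- parts_cup: Loose open metal cup, 70 mm across, 55 mm high; leave it alone. Origin: centre of its underside.
Not all that is in view belongs to the job. Of the things that look like the cover, take the one that is nearest to the robot's base at the start.

How it is judged:
By the outcome, as a careful person would: the job done as asked, in the order asked, and still so for the second after the job is handed in, while the arm keeps its last pose, push and grip.
It also fails if it takes over 58 s, if anything falls off the work surface, if the arm or the gripper's body presses on something with over 40 N, if the wrist force passes 120 N, or if a joint passes its speed limit or range.

## Working session

There is one attempt and no reset: what is moved stays moved. The work goes in short steps, Python scripts to look and compute and a tool call to move; the robot and the scene stay as the last step left them, time stands still between calls to the robot, and variables do not carry over. Pictures are saved under pics/ and viewed, and the job is handed in when it is done.

Besides the shell and the picture viewer there is one more tool, called after "Call:" by a JSON object that holds its "method" and its "body", one argument or row to a line. apply_moves: Moves the arm, as the interface text tells. Its arguments: {"type":"object","properties":{"series":{"type":"array","items":{"type":"array"}},"grip_force":{"type":"number"}},"required":["series"]}

```bash
mkdir -p pics; ls; python3 - <<'E'
from cell import manip
import cv2,numpy as np
print(manip.read_state())
for n in("scene","top"):
    p,d=manip.camera(n); cv2.imwrite(f"pics/{n}0.png",p[:,:,::-1]); np.save(f"pics/{n}0_d.npy",d)
    print(n,manip.camera_info(n))
print(manip.camera_info("wrist"))
E
```

```text
pics
{'clock': 0.0, 'joints': array([-1.32663138e+00,  3.00472183e-01,  1.52157945e+00,  4.78827382e-06,
        1.32071181e+00, -6.65843346e-02]), 'qd': array([ 1.15256885e-03,  1.09128246e-04,  7.24985240e-04, -1.07399554e-04,
       -3.99461862e-05,  7.32023278e-04]), 'effort': array([-8.33393233e-05, -5.31808519e+01, -3.52734196e+01,  7.08281645e-02,
        2.43591605e-02, -9.64658898e-05]), 'eef_pos': array([ 168.12388105, -523.42560235,  229.88641241]), 'eef_rot': array([-3.14151013e+00,  1.16788993e-03, -1.26004819e+00]), 'wrist_force': array([ 0.41389375, -0.32668047,  0.34715672]), 'moment': array([-0.08393997, -0.03717138, -0.014425  ]), 'finger_gap': 93.77681113637887}
scene {'intrinsics': array([[418.68737073,   0.        , 278.86092892],
       [  0.        , 418.68737073, 208.6751746 ],
       [  0.        ,   0.        ,   1.        ]]), 'extrinsics': array([[ 8.78058689e-01,  4.78463397e-01,  9.25830562e-03,
        -5.01112265e+02],
       [ 2.72989195e-01, -4.84902459e-01, -8.30870932e-01,
        -1.27420005e+02],
       [-3.93051953e-01,  7.32080858e-01, -5.56388
[... 475 characters left out ...]
02],
       [ 2.07759257e-01, -2.30180737e-03, -9.78177281e-01,
         9.95907447e+02],
       [ 0.00000000e+00,  0.00000000e+00,  0.00000000e+00,
         1.00000000e+00]])}
{'intrinsics': array([[373.0803381 ,   0.        , 277.11955511],
       [  0.        , 373.0803381 , 206.87794494],
       [  0.        ,   0.        ,   1.        ]]), 'hand_eye': array([[ 9.99999902e-01, -3.80443207e-04,  2.24216590e-04,
         6.08935564e-01],
       [ 3.00827794e-04,  9.58584067e-01,  2.84809577e-01,
        -8.31439610e+01],
       [-3.23284320e-04, -2.84809482e-01,  9.58584088e-01,
        -1.54832142e+02],
       [ 0.00000000e+00,  0.00000000e+00,  0.00000000e+00,
         1.00000000e+00]])}
```

View pics/top0.png

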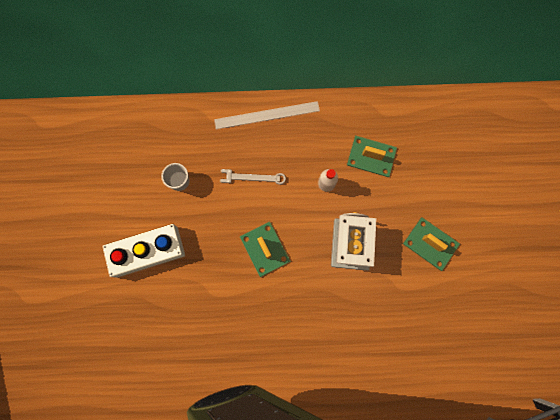

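View pics/scene0.png

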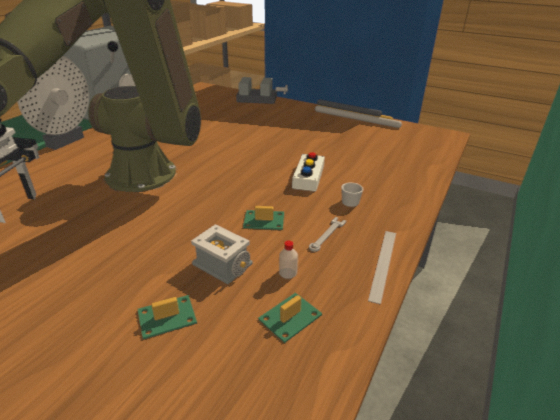

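The top view shows three covers, at about (265,249), (432,243) and (372,156). The control box is at (143,250) with red, yellow and blue keys from left to right, and the housing is at (355,241). Next I'll measure from enlarged crops.

```bash
python3 - <<'E'
import cv2
p=cv2.imread("pics/top0.png")
for n,(x,y,w,h) in dict(box=(95,215,100,70),cov=(230,210,70,70),hou=(320,205,70,70)).items():
    s=8 if w>70 else 8
    cv2.imwrite(f"pics/top0_{n}.png",cv2.resize(p[y:y+h,x:x+w],None,fx=s,fy=s,interpolation=cv2.INTER_CUBIC))
E
cat > h.py <<'E'
import numpy as np,cv2
from cell import manip
from scipy.spatial.transform import Rotation as R
def ray(name,uv,z,T=None):
    i=manip.camera_info(name);K=i["intrinsics"]
    if T is None: T=np.linalg.inv(i["extrinsics"])
    d=T[:3,:3]@np.linalg.inv(K)@np.array([uv[0],uv[1],1.]);o=T[:3,3]
    return o+d*(z-o[2])/d[2]
def wristT(st):
    M=np.eye(4);M[:3,:3]=R.from_euler('xyz',st["eef_rot"]).as_matrix();M[:3,3]=st["eef_pos"]
    return M@manip.camera_info("wrist")["hand_eye"]
def snap(n):
    st=manip.read_state();p,d=manip.camera("wrist");cv2.imwrite(f"pics/{n}.png",p[:,:,::-1])
    np.savez(f"pics/{n}.npz",T=wristT(st),d=d);return st
E
python3 - <<'E'
from h import *
for n,uv,z in [("red",(118,256),63),("yel",(140,249),63),("blue",(162,242),63),("covA",(265,249),6),("covB",(432,243),6),("covC",(372,156),6),("hou",(356,240),80)]:
    p=ray("top",uv,z);print(n,p.round(0),np.hypot(p[0],p[1]).round())
E
```

```text
red [524. 334.  63.] 622.0
yel [540. 279.  63.] 608.0
blue [556. 224.  63.] 600.0
covA [536. -34.   6.] 537.0
covB [ 537. -477.    6.] 718.0
covC [ 784. -338.    6.] 854.0
hou [ 542. -262.   80.] 602.0
```

View pics/top0_box.png

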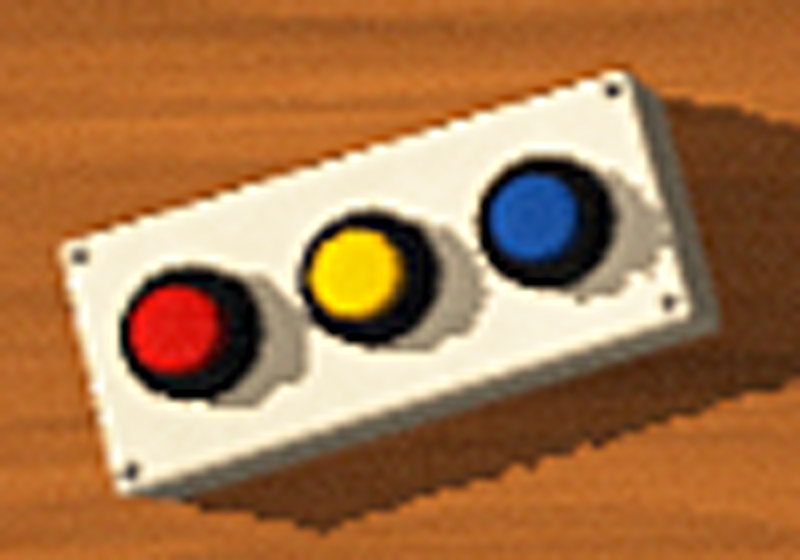

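View pics/top0_cov.png

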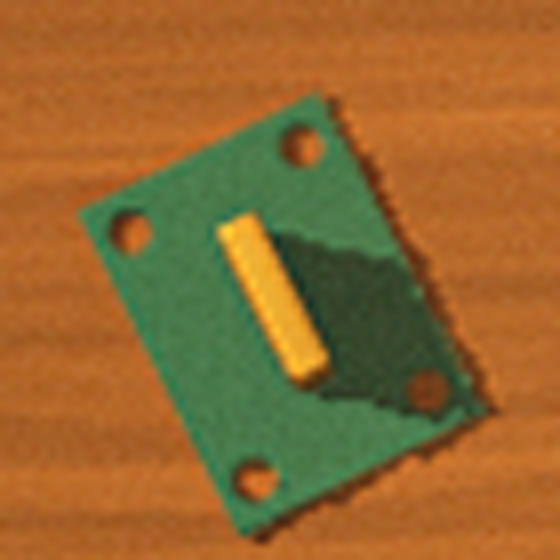

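View pics/top0_hou.png

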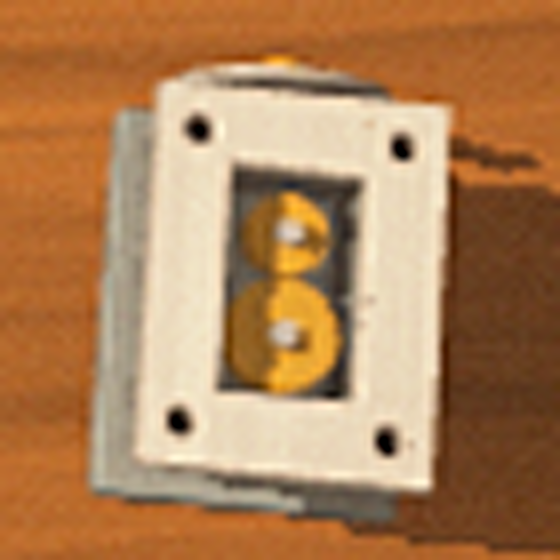

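```bash
cat > m.py <<'E'
from h import *
def f(c,x0,y0,z,s=8): return ray("top",((c[0]+.5)/s-.5+x0,(c[1]+.5)/s-.5+y0),z)
if __name__=="__main__":
    k=[f(c,95,215,63) for c in[(174,329),(354,272),(534,215)]]
    print("keys r,y,b",np.round(k,1),np.linalg.norm(k[0]-k[1]),np.linalg.norm(k[1]-k[2]))
    for n,z,x0,y0,cs in[("cov",6,230,210,[(302,146),(132,232),(257,480),(430,390)]),("hou",80,320,205,[(198,129),(402,148),(386,441),(179,421)])]:
        q=np.array([f(c,x0,y0,z) for c in cs]);print(n,q.round(1),q.mean(0).round(1))
        print([round(np.linalg.norm(q[i]-q[(i+1)%4]),1) for i in range(4)])
        for a,b in [(0,3),(1,2)]:
            v=q[a]-q[b];print("x-axis yaw deg",np.degrees(np.arctan2(v[1],v[0])))
    hb=[f(c,230,210,50) for c in[(237,220),(310,372)]];print("handle ctr",np.mean(hb,0))
    d=np.load("pics/top0_d.npy");print(d[249,265])
E
python3 m.py
```

```text
keys r,y,b [[525.4 338.3  63. ]
 [541.4 282.4  63. ]
 [557.5 226.2  63. ]] 58.145044170005654 58.53166189285301
cov [[592.7 -41.7   6. ]
 [565.6  15.8   6. ]
 [482.3 -23.5   6. ]
 [509.8 -81.4   6. ]] [537.6 -32.7   6. ]
[np.float64(63.5), np.float64(92.1), np.float64(64.0), np.float64(91.9)]
x-axis yaw deg 25.570576680337993
x-axis yaw deg 25.26311622563827
hou [[ 591.7 -236.    80. ]
 [ 583.4 -299.3   80. ]
 [ 492.5 -286.9   80. ]
 [ 500.8 -223.9   80. ]] [ 542.1 -261.5   80. ]
[np.float64(63.8), np.float64(91.8), np.float64(63.6), np.float64(91.7)]
x-axis yaw deg -7.613954797618044
x-axis yaw deg -7.754969147123867
handle ctr [537.3568982 -31.6641782  50.       ]
1061.0177
```

Call:
{"method": "apply_moves", "body": {
  "series": [
    [[37,49,0],[0,0,0.13],0],
    [[37,49,0],[0,0,0.13],0],
    [[37,49,0],[0,0,0.13],0],
    [[37,49,0],[0,0,0.13],0],
    [[37,49,0],[0,0,0.13],0],
    [[37,49,0],[0,0,0.13],0],
    [[37,49,0],[0,0,0.13],0],
    [[37,49,0],[0,0,0.13],0],
    [[37,49,0],[0,0,0.13],0],
    [[37,49,0],[0,0,0.13],0]
  ]
}}

```text
clock: 1.35
eef_pos: [539.1, -31.5, 230.2]
eef_rot: [3.141, 0.0, -1.129]
wrist_force: [-0.3, -0.6, 0.6]
finger_gap: 1.1
```

```bash
python3 - <<'E'
from h import *
st=snap("w1");print(st)
E
```

```text
{'clock': 1.35, 'joints': array([-1.26136943e-01,  2.78121183e-01,  1.54962820e+00,  1.32357006e-05,
        1.31421205e+00,  1.00301015e+00]), 'qd': array([ 0.68145765,  0.4774214 , -0.59462464, -0.00076082,  0.11762035,
        0.68258336]), 'effort': array([ -2.85938725, -56.05234981, -31.20085716,   0.20403908,
        -0.24288495,  -1.20760471]), 'eef_pos': array([539.11150517, -31.46856068, 230.18173039]), 'eef_rot': array([ 3.14128863e+00,  2.09107487e-04, -1.12915048e+00]), 'wrist_force': array([-0.28210713, -0.60876495,  0.56392972]), 'moment': array([-0.02751788, -0.05852096, -0.03800357]), 'finger_gap': 1.1075714381274309}
```

View pics/w1.png

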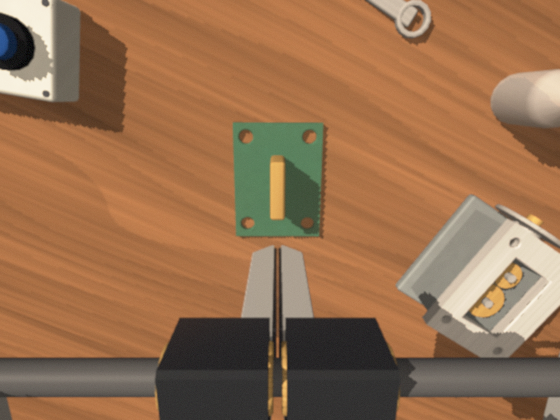

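The wrist view shows the cover squarely ahead. Its holes are at (246,136), (310,136), (307,223) and (249,223), and the blue key is at the left edge.

```bash
python3 - <<'E'
from h import *
T=np.load("pics/w1.npz")["T"]
q=np.array([ray("wrist",u,6,T) for u in[(246,136),(310,136),(307.5,223),(248.5,223)]]);print(q.round(1),q.mean(0).round(1))
for a,b in [(0,3),(1,2)]:
  v=q[a]-q[b];print(np.degrees(np.arctan2(v[1],v[0])),np.linalg.norm(v))
print(manip.read_state()["eef_pos"])
E
```

```text
[[566.3  15.2   6. ]
 [593.7 -42.8   6. ]
 [510.2 -81.9   6. ]
 [483.1 -24.6   6. ]] [538.3 -33.5   6. ]
25.591732173447703 92.23943819256266
25.05981142931364 92.24079876904807
[541.17491731 -27.86282958 229.8529972 ]
```

Call:
{"method": "apply_moves", "body": {
  "series": [
    [[1.93,26,-12.5],[0,0,0],0],
    [[1.93,26,-12.5],[0,0,0],0],
    [[1.93,26,-12.5],[0,0,0],0],
    [[1.93,26,-12.5],[0,0,0],0],
    [[1.93,26,-12.5],[0,0,0],0],
    [[1.93,26,-12.5],[0,0,0],0],
    [[1.93,26,-12.5],[0,0,0],0],
    [[1.93,26,-12.5],[0,0,0],0],
    [[1.93,26,-12.5],[0,0,0],0],
    [[1.93,26,-12.5],[0,0,0],0]
  ]
}}

```text
clock: 2.65
eef_pos: [557.7, 225.9, 105.8]
eef_rot: [-3.141, -0.0, -1.131]
wrist_force: [0.5, 0.3, 0.2]
finger_gap: 0.6
```

```bash
python3 - <<'E'
from h import *
st=snap("w2");print(st["eef_pos"],st["eef_rot"],st["wrist_force"])
E
```

```text
[557.65898669 225.94645357 105.75629493] [-3.14116437e+00 -6.34468315e-05 -1.13061252e+00] [0.47488319 0.2720342  0.16245614]
```

View pics/w2.png

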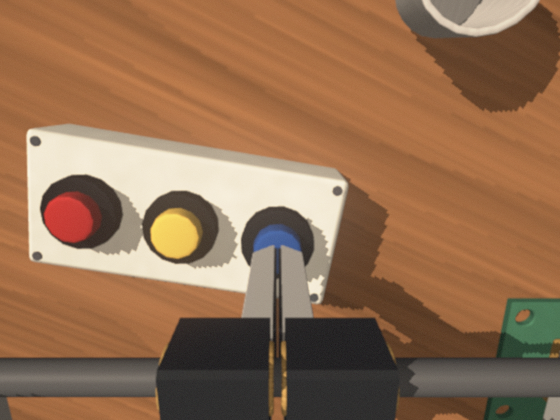

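The fingers stand over the blue key at (277,235). The yellow key top is at (176,233) and the red at (72,217).

```bash
python3 - <<'E'
from h import *
T=np.load("pics/w2.npz")["T"]
for u in[(176,233),(72.5,217.5),(277,239)]: print(ray("wrist",u,63,T).round(1))
E
```

```text
[541.8 280.8  63. ]
[525.9 336.3  63. ]
[562.8 227.7  63. ]
```

Call:
{"method": "apply_moves", "body": {
  "series": [
    [[0,0,-1],[0,0,0],0],
    [[0,0,-1.6],[0,0,0],0],
    [[0,0,-1.8],[0,0,0],0],
    [[0,0,-2.0],[0,0,0],0],
    [[0,0,-2.2],[0,0,0],0],
    [[0,0,-2.4],[0,0,0],0],
    [[0,0,-2.5],[0,0,0],0],
    [[0,0,-2.5],[0,0,0],0],
    [[0,0,-2.5],[0,0,0],0],
    [[0,0,-2.5],[0,0,0],0]
  ]
}}

```text
clock: 3.95
eef_pos: [557.9, 226.5, 85.3]
eef_rot: [-3.139, -0.0, -1.13]
wrist_force: [-23.0, -7.8, 50.5]
finger_gap: 0.7
```

```bash
python3 - <<'E'
from h import *
st=snap("w3");print(st["eef_pos"],st["eef_rot"],st["wrist_force"],st["moment"])
z=np.load("pics/w2.npz");T=z["T"];d=z["d"]
K=manip.camera_info("wrist")["intrinsics"]
for u,v in[(176,233),(72,217),(277,232),(176,200),(100,160),(200,270),(277,213),(440,180),(240,160)]:
    D=d[v,u];print((u,v),(T@np.r_[np.linalg.inv(K)@[u*D,v*D,D],1])[:3].round(1))
p=cv2.imread("pics/w3.png");cv2.imwrite("pics/w3c.png",cv2.resize(p[150:330,180:380],None,fx=4,fy=4))
E
```

```text
[557.88616745 226.49084323  85.32123884] [-3.13940301e+00 -4.85248401e-04 -1.12978865e+00] [-23.01031461  -7.8437814   50.48354467] [-1.85188471  4.57733605 -0.02361298]
(176, 233) [543.7 280.4  67.2]
(72, 217) [528.7 334.7  67.9]
(277, 232) [633.  260.8 260.6]
(176, 200) [558.  288.4  57.9]
(100, 160) [557.7 338.   46.8]
(200, 270) [516.8 260.   45.5]
(277, 213) [574.9 233.5  56.7]
(440, 180) [630.7 131.8   1.3]
(240, 160) [589.9 265.3  35.6]
```

View pics/w3c.png

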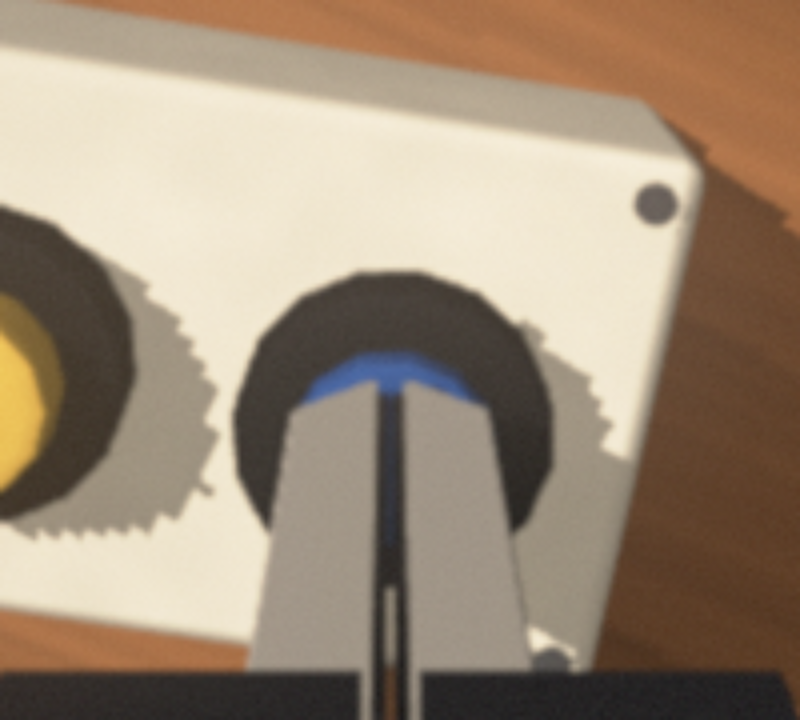

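Blue is visibly sunk into its collar and bottomed out at 50 N, so I'll press the next ones more lightly.

Call:
{"method": "apply_moves", "body": {
  "series": [
    [[0,0,2.5],[0,0,0],0],
    [[0,0,2.5],[0,0,0],0],
    [[-1.59,5.53,2.5],[0,0,0],0],
    [[-1.59,5.53,2.5],[0,0,0],0],
    [[-1.59,5.53,1.3],[0,0,0],0],
    [[-1.59,5.53,0.9],[0,0,0],0],
    [[-1.59,5.53,0.6],[0,0,0],0],
    [[-1.59,5.53,0.4],[0,0,0],0],
    [[-1.59,5.53,0.3],[0,0,0],0],
    [[-1.59,5.53,0.3],[0,0,0],0]
  ]
}}

```text
clock: 5.25
eef_pos: [541.7, 281.0, 85.8]
eef_rot: [-3.142, -0.0, -1.131]
wrist_force: [-13.4, -6.1, 28.3]
finger_gap: 0.1
```

```bash
python3 - <<'E'
from h import *
st=snap("w4");print(st["eef_pos"],st["wrist_force"])
E
```

```text
[541.70557382 280.99362228  85.79829041] [-13.44357099  -6.13604595  28.26614496]
```

View pics/w4.png

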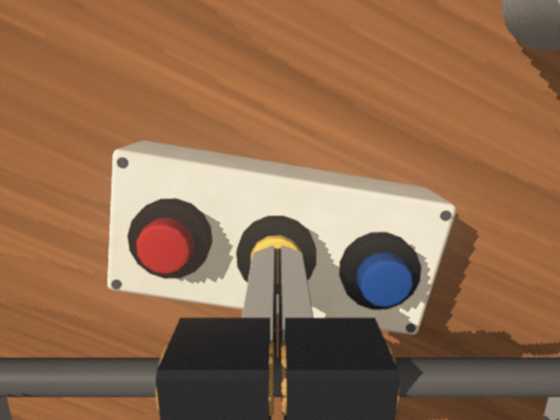

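Yellow is down with 28 N on it, blue is back up, and red is at (165,245). Next is red.

Call:
{"method": "apply_moves", "body": {
  "series": [
    [[0,0,2.2],[0,0,0],0],
    [[0,0,2.2],[0,0,0],0],
    [[-1.6,5.56,2.2],[0,0,0],0],
    [[-1.6,5.56,2.2],[0,0,0],0],
    [[-1.6,5.56,1.0],[0,0,0],0],
    [[-1.6,5.56,0.6],[0,0,0],0],
    [[-1.6,5.56,0.3],[0,0,0],0],
    [[-1.6,5.56,0.1],[0,0,0],0],
    [[-1.6,5.56,0],[0,0,0],0],
    [[-1.6,5.56,0],[0,0,0],0]
  ]
}}

```text
clock: 6.55
eef_pos: [525.9, 336.5, 85.8]
eef_rot: [-3.141, -0.001, -1.131]
wrist_force: [-12.6, -9.0, 27.7]
finger_gap: -0.0
```

```bash
python3 - <<'E'
from h import *
st=snap("w5");print(st["eef_pos"],st["wrist_force"])
E
```

```text
[525.85825305 336.46352082  85.84629736] [-12.64532705  -9.02202438  27.73796258]
```

View pics/w5.png

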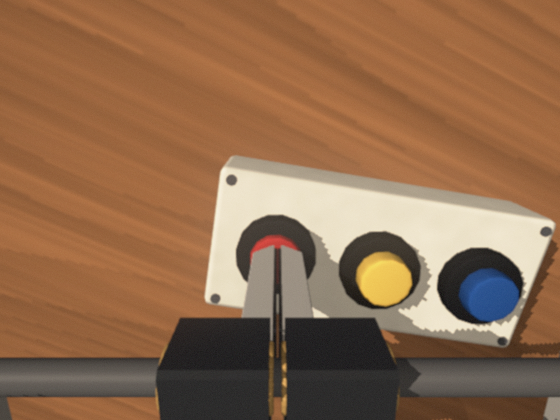

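I want to be sure that it is really down and not held up by the collar, so I'll compare the visible key edge with the predicted one.

```bash
python3 - <<'E'
from h import *
z=np.load("pics/w5.npz");T=z["T"]
K=manip.camera_info("wrist")["intrinsics"]
p=cv2.imread("pics/w5.png")
s=6;x0,y0=225,205;c=cv2.resize(p[y0:y0+95,x0:x0+130],None,fx=s,fy=s,interpolation=cv2.INTER_CUBIC)
c2=cv2.resize(p[y0+20:y0+115,x0+100:x0+230],None,fx=s,fy=s,interpolation=cv2.INTER_CUBIC)
def circ(ctr,zz,r,img,ox,oy,col):
    a=np.linspace(0,2*np.pi,80);P=np.stack([ctr[0]+r*np.cos(a),ctr[1]+r*np.sin(a),0*a+zz,1+0*a])
    C=np.linalg.inv(T)@P;uv=(K@C[:3]);uv=uv[:2]/uv[2]
    q=((uv.T-[ox,oy]+.5)*s).astype(int);cv2.polylines(img,[q],True,col,1)
for ctr,img,ox,oy in[((525.6,337.3),c,x0,y0),((541.6,281.6),c2,x0+100,y0+20)]:
    circ(ctr,57,22,img,ox,oy,(255,255,255));circ(ctr,63,14,img,ox,oy,(0,255,0));circ(ctr,57,14,img,ox,oy,(255,255,0))
cv2.imwrite("pics/w5a.png",c);cv2.imwrite("pics/w5b.png",c2)
E
```

```text
(no output)
```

View pics/w5a.png

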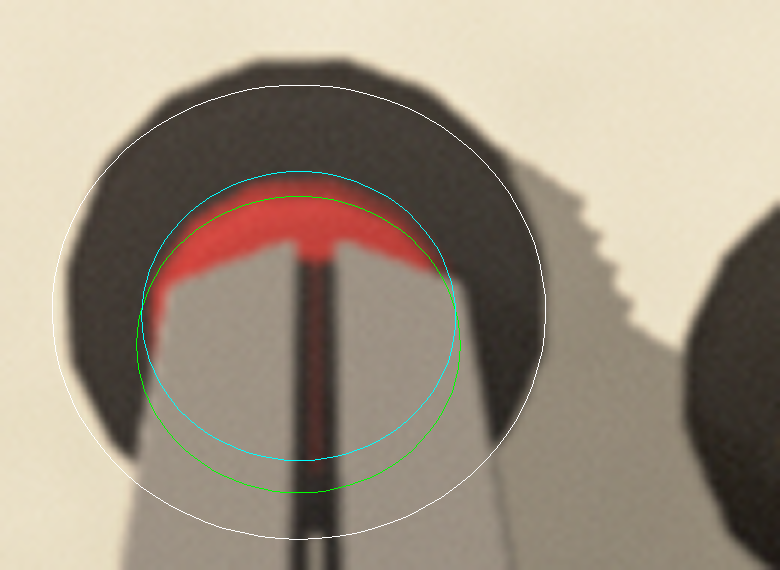

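View pics/w5b.png

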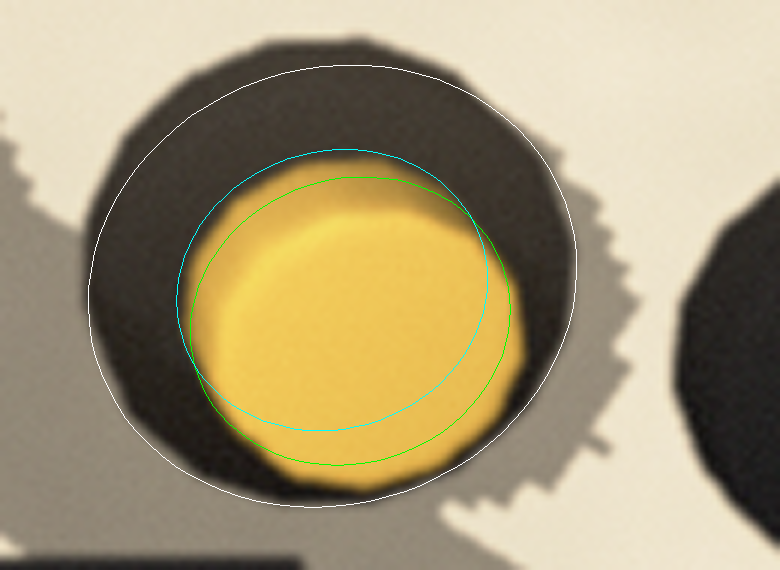

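Pressed red shows no side wall while resting yellow does, so red was fully down. Now I'll let go and travel to the cover.

Call:
{"method": "apply_moves", "body": {
  "series": [
    [[0,0,6],[0,0,0],0],
    [[0,0,9.6],[0,0,0],0],
    [[1.24,-37,9.6],[0,0,0],70],
    [[1.24,-37,9.6],[0,0,0],70],
    [[1.24,-37,9.6],[0,0,0],70],
    [[1.24,-37,9.6],[0,0,0],70],
    [[1.24,-37,9.6],[0,0,0],70],
    [[1.24,-37,9.6],[0,0,0],70],
    [[1.24,-37,9.6],[0,0,0],70],
    [[1.24,-37,5],[0,0,0],70]
  ]
}}

```text
clock: 7.85
eef_pos: [539.5, -33.5, 135.3]
eef_rot: [-3.136, -0.003, -1.132]
wrist_force: [0.9, -0.3, -0.9]
finger_gap: 65.9
```

```bash
python3 - <<'E'
from h import *
st=snap("w6");print(st["eef_pos"],st["wrist_force"])
E
```

```text
[539.52076078 -33.46541389 135.34109117] [ 0.88463218 -0.32114143 -0.85246945]
```

View pics/w6.png

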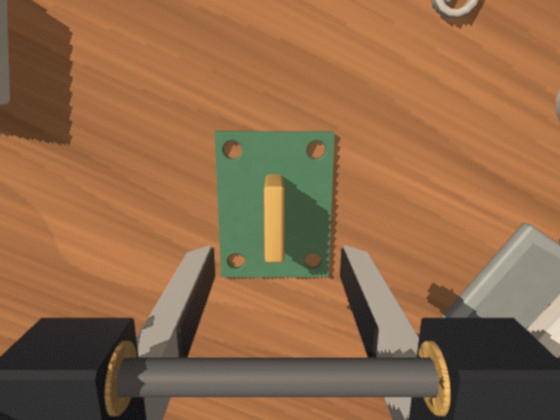

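The cover lies between the open fingers, with the handle at (274,218) and the holes at (232,150), (316,150), (313,260) and (236,260).

```bash
python3 - <<'E'
from h import *
T=np.load("pics/w6.npz")["T"]
q=np.array([ray("wrist",u,6,T) for u in[(232,150),(316,150),(313.5,260),(236,260)]]);print(q.round(1),q.mean(0).round(1))
for a,b in [(0,3),(1,2)]:
  v=q[a]-q[b];print(np.degrees(np.arctan2(v[1],v[0])),np.linalg.norm(v))
h=np.array([ray("wrist",u,50,T) for u in[(274,186),(274,262)]]);print(h,h.mean(0))
E
```

```text
[[565.6  15.5   6. ]
 [592.7 -42.4   6. ]
 [510.6 -81.6   6. ]
 [483.4 -23.4   6. ]] [538.1 -33.    6. ]
25.29579137578913 90.90626101994387
25.511346117320258 90.98245915287951
[[563.0172633  -21.16537932  50.        ]
 [513.46673248 -44.2836244   50.        ]] [538.24199789 -32.72450186  50.        ]
```

Call:
{"method": "apply_moves", "body": {
  "series": [
    [[0,0,-4],[0,0,0],70],
    [[0,0,-7],[0,0,0],70],
    [[0,0,-9],[0,0,0],70],
    [[0,0,-9.4],[0,0,0],70],
    [[0,0,-9.4],[0,0,0],70],
    [[0,0,-9.4],[0,0,0],0],
    [[0,0,-9.4],[0,0,0],0],
    [[0,0,-9.4],[0,0,0],0],
    [[0,0,-9.4],[0,0,0],0],
    [[0,0,-9.4],[0,0,0],0]
  ],
  "grip_force": 35
}}

```text
clock: 9.15
eef_pos: [538.0, -32.8, 39.5]
eef_rot: [3.142, 0.0, -1.13]
wrist_force: [1.0, -0.5, -0.1]
finger_gap: 19.5
```

Call:
{"method": "apply_moves", "body": {
  "series": [
    [[0,0,0],[0,0,0],0],
    [[0,0,0],[0,0,0],0],
    [[0,0,0.5],[0,0,0],0],
    [[0,0,2],[0,0,0],0],
    [[0,0,4],[0,0,0],0],
    [[0,0,7],[0,0,0],0],
    [[0,0,10],[0,0,0],0],
    [[0,0,13],[0,0,0],0],
    [[0,0,15],[0,0,0],0],
    [[0,0,15],[0,0,0],0]
  ]
}}

```text
clock: 10.4
eef_pos: [538.5, -32.8, 191.4]
eef_rot: [-3.139, -0.002, -1.13]
wrist_force: [0.6, 0.6, -3.6]
finger_gap: 14.1
```

```bash
python3 - <<'E'
from h import *
st=snap("w7");print(st["eef_pos"],st["wrist_force"],st["moment"],st["finger_gap"])
E
```

```text
[538.45201778 -32.81238045 191.38036935] [ 0.64248418  0.55126124 -3.63843165] [-0.02755253  0.00922802  0.03195933] 14.122744107873537
```

View pics/w7.png

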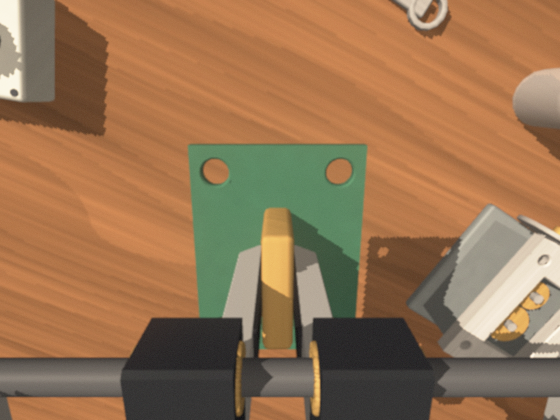

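The cover is held level with a gap of 14.1 mm and 3.6 N of weight. Next I'll carry it over the housing.

Call:
{"method": "apply_moves", "body": {
  "series": [
    [[0.1,-4,0],[0,0,-0.1],0],
    [[0.2,-8,0],[0,0,-0.2],0],
    [[0.3,-12,0],[0,0,-0.3],0],
    [[0.35,-16,0],[0,0,-0.4],0],
    [[0.4,-20,0],[0,0,-0.5],0],
    [[0.41,-22,0],[0,0,-0.55],0],
    [[0.41,-22.88,0],[0,0,-0.575],0],
    [[0.41,-22.88,0],[0,0,-0.575],0],
    [[0.41,-22.88,0],[0,0,-0.575],0],
    [[0.41,-22.88,0],[0,0,-0.575],0]
  ]
}}

```text
clock: 11.7
eef_pos: [542.3, -260.7, 189.6]
eef_rot: [-3.141, 0.0, -1.704]
wrist_force: [-0.1, -0.3, -4.1]
finger_gap: 13.8
```

```bash
python3 - <<'E'
from h import *
st=snap("w8");print(st["eef_pos"],st["eef_rot"],st["wrist_force"],st["finger_gap"])
p,d=manip.camera("top");cv2.imwrite("pics/top8.png",p[:,:,::-1])
cv2.imwrite("pics/top8c.png",cv2.resize(p[170:270,300:400,::-1],None,fx=6,fy=6,interpolation=cv2.INTER_CUBIC))
E
```

```text
[ 542.26713634 -260.74631502  189.56120735] [-3.14148880e+00  3.95023983e-05 -1.70354954e+00] [-0.11605053 -0.29529755 -4.13797434] 13.847961921919474
```

View pics/w8.png

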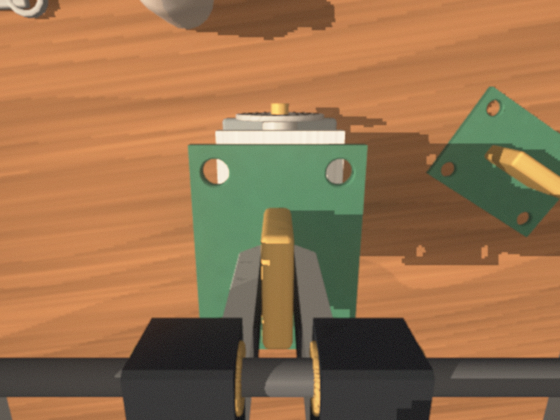

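View pics/top8c.png

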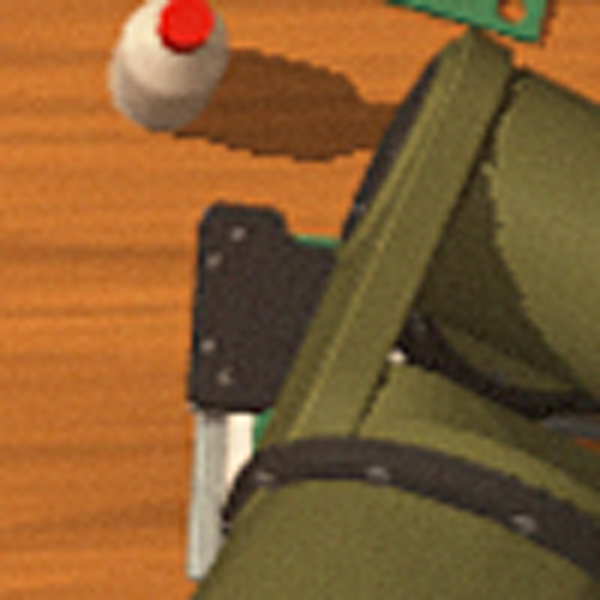

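Call:
{"method": "apply_moves", "body": {
  "series": [
    [[0,0,-1],[0,0,0],0],
    [[0,0,-2],[0,0,0],0],
    [[0,0,-3],[0,0,0],0],
    [[0,0,-4],[0,0,0],0],
    [[0,0,-4.6],[0,0,0],0],
    [[0,0,-4.9],[0,0,0],0],
    [[0,0,-5],[0,0,0],0],
    [[0,0,-5],[0,0,0],0],
    [[0,0,-5],[0,0,0],0],
    [[0,0,-5],[0,0,0],0]
  ]
}}

```text
clock: 13.05
eef_pos: [542.1, -261.6, 139.6]
eef_rot: [-3.141, -0.0, -1.705]
wrist_force: [0.4, 0.0, -3.9]
finger_gap: 13.9
```

```bash
python3 - <<'E'
from h import *
st=snap("w9");print(st["eef_pos"],st["eef_rot"],st["wrist_force"],st["finger_gap"])
p=cv2.imread("pics/w9.png");cv2.imwrite("pics/w9c.png",cv2.resize(p[90:240,170:390],None,fx=3.6,fy=3.6,interpolation=cv2.INTER_CUBIC))
p,d=manip.camera("scene");cv2.imwrite("pics/s9.png",p[:,:,::-1])
cv2.imwrite("pics/s9c.png",cv2.resize(p[170:300,150:290,::-1],None,fx=5,fy=4.6,interpolation=cv2.INTER_CUBIC))
E
```

```text
[ 542.14916579 -261.564386    139.61457908] [-3.14134324e+00 -7.32640061e-05 -1.70498361e+00] [ 0.36897557  0.02565843 -3.93669523] 13.85546865372517
```

View pics/w9c.png

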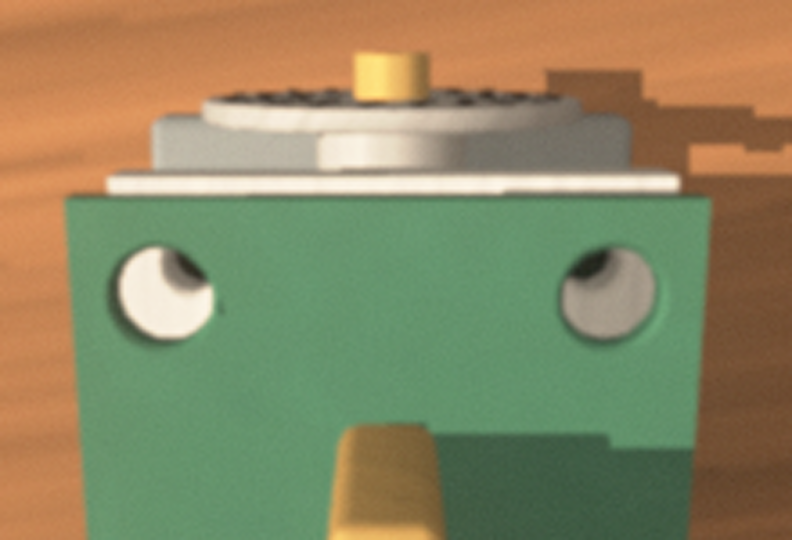

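View pics/s9c.png

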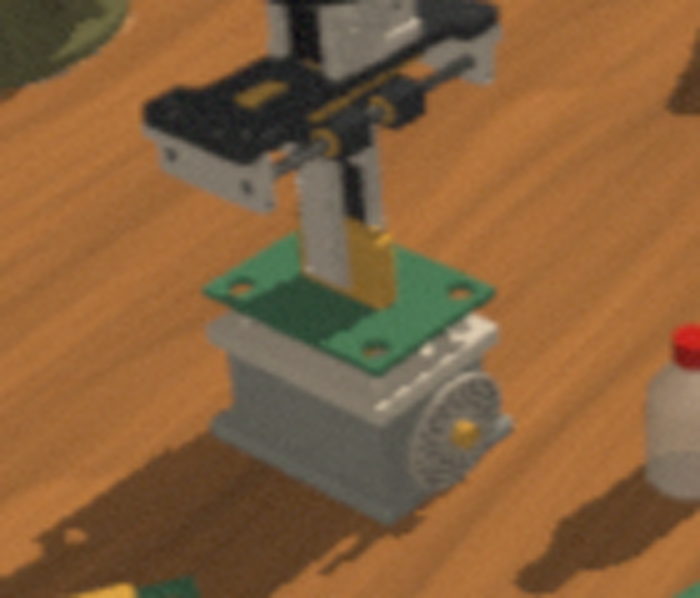

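The plate is level, about 20 mm above the flange, and the dark threads are partly visible through the holes. I'll overlay the predicted outlines to check for any residual offset.

```bash
cat > ov.py <<'E'
from h import *
import sys
def run(n,out,cov,hou,cz=100,hyaw=-7.68,cyaw=-7.68):
    T=np.load(f"pics/{n}.npz")["T"];K=manip.camera_info("wrist")["intrinsics"]
    p=cv2.imread(f"pics/{n}.png");s=6;x0,y0=185,125
    c=cv2.resize(p[y0:y0+60,x0:x0+185-55],None,fx=s,fy=s,interpolation=cv2.INTER_CUBIC)
    x1=265;c=cv2.resize(p[y0:y0+60,x0:x0+180],None,fx=4.4,fy=4.4,interpolation=cv2.INTER_CUBIC);s=4.4
    def draw(P,col):
        C=np.linalg.inv(T)@np.c_[P,np.ones(len(P))].T;uv=K@C[:3];uv=uv[:2]/uv[2]
        cv2.polylines(c,[np.round((uv.T-[x0,y0]+.5)*s).astype(int)],True,col,1)
    def loc(P,o,yaw,z):
        a=np.radians(yaw);P=np.asarray(P,float);return np.c_[o[0]+P[:,0]*np.cos(a)-P[:,1]*np.sin(a),o[1]+P[:,0]*np.sin(a)+P[:,1]*np.cos(a),np.full(len(P),z)]
    t=np.linspace(0,2*np.pi,60);ci=np.c_[np.cos(t),np.sin(t)]
    R4=[(60,45),(60,-45),(-60,-45),(-60,45)]
    for y in(32,-32):
        draw(loc(ci*7+[46,y],cov,cyaw,cz+6),(0,0,255));draw(loc(ci*4.5+[46,y],hou,hyaw,80),(255,0,255))
    draw(loc(R4,cov,cyaw,cz+6),(0,0,255));draw(loc(R4,hou,hyaw,80),(255,0,255))
    cv2.imwrite(f"pics/{out}.png",c)
if __name__=="__main__":
    run("w9","ov1",(542.1,-261.5),(542.1,-261.5))
E
python3 ov.py
```

```text
(no output)
```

View pics/ov1.png

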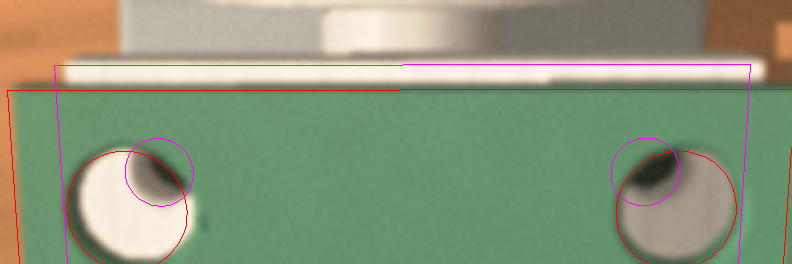

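```bash
python3 - <<'E'
import cv2,numpy as np
p=cv2.imread("pics/w9.png")
a=cv2.resize(p[130:190,183:233],None,fx=8,fy=8,interpolation=cv2.INTER_CUBIC)
b=cv2.resize(p[130:190,320:370],None,fx=8,fy=8,interpolation=cv2.INTER_CUBIC)
cv2.imwrite("pics/w9z.png",np.hstack([a,b]))
E
```

```text
(no output)
```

View pics/w9z.png

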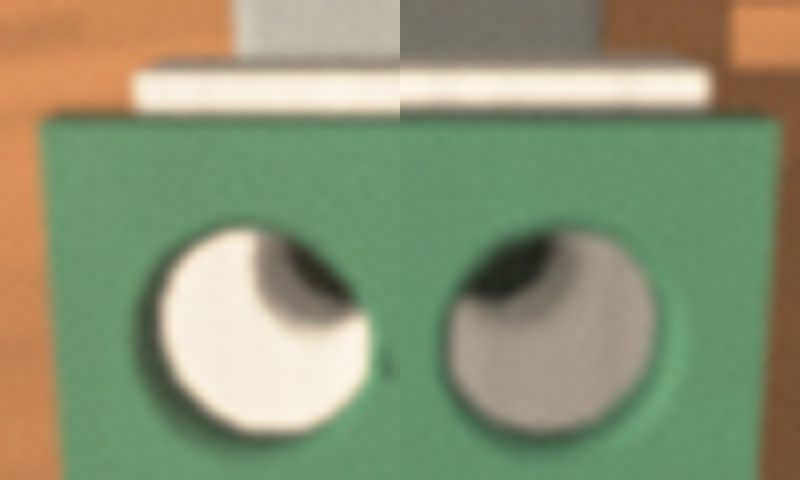

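```bash
python3 - <<'E'
from h import *
T=np.load("pics/w9.npz")["T"];a=np.radians(-7.68);X=np.array([np.cos(a),np.sin(a)]);Y=np.array([-X[1],X[0]])
f=lambda u,v,z:(lambda q:(round(q@X,1),round(q@Y,1)))(ray("wrist",(u,v),z,T)[:2]-[542.1,-261.5])
print("flange",f(199.75,138.6,80),f(358.9,138.4,80))
print("plate top edge",f(188,145,106),f(367.6,144.9,106))
print("holes",f(214.7,172,106),f(340.6,172,106))
d=np.load("pics/w9.npz")["d"];K=manip.camera_info("wrist")["intrinsics"]
for u,v in[(277,160),(230,155),(320,155),(277,142),(230,142),(330,142),(210,172)]:
    D=d[v,u];print((u,v),(T@np.r_[np.linalg.inv(K)@[u*D,v*D,D],1])[:3].round(1))
E
```

```text
flange (np.float64(60.3), np.float64(43.2)) (np.float64(60.4), np.float64(-47.3))
plate top edge (np.float64(60.0), np.float64(44.0)) (np.float64(60.0), np.float64(-46.2))
holes (np.float64(46.2), np.float64(31.3)) (np.float64(46.2), np.float64(-33.3))
(277, 160) [ 594.  -269.2  106.4]
(230, 155) [ 599.6 -245.9  105.8]
(320, 155) [ 593.5 -291.1  106.1]
(277, 142) [ 600.  -270.    80.9]
(230, 142) [ 624.7 -273.3  294.5]
(330, 142) [ 595.9 -299.9   80.3]
(210, 172) [ 587.9 -228.9   80. ]
```

The heights agree: the plate top is at 106 and the flange at 80. The housing sits about 0.9 mm further toward −y than the plate, so I'll make a small correction and settle.

Call:
{"method": "apply_moves", "body": {
  "series": [
    [[0.02,-0.09,0],[0,0,0],0],
    [[0.02,-0.09,0],[0,0,0],0],
    [[0.02,-0.09,0],[0,0,0],0],
    [[0.02,-0.09,0],[0,0,0],0],
    [[0.02,-0.09,0],[0,0,0],0],
    [[0.02,-0.09,0],[0,0,0],0],
    [[0.02,-0.09,0],[0,0,0],0],
    [[0.02,-0.09,0],[0,0,0],0],
    [[0.02,-0.09,0],[0,0,0],0],
    [[0.02,-0.09,0],[0,0,0],0]
  ]
}}

```text
clock: 14.4
eef_pos: [542.3, -262.4, 139.4]
eef_rot: [-3.142, 0.0, -1.705]
wrist_force: [-0.8, -0.1, -4.2]
finger_gap: 13.8
```

```bash
python3 - <<'E'
import cv2,numpy as np
from h import *
st=snap("w10");print({k:np.round(st[k],3) for k in("clock","eef_pos","eef_rot","qd","wrist_force","finger_gap")})
p=cv2.imread("pics/w10.png")
a=cv2.resize(p[130:190,183:233],None,fx=8,fy=8,interpolation=cv2.INTER_CUBIC)
b=cv2.resize(p[130:190,320:370],None,fx=8,fy=8,interpolation=cv2.INTER_CUBIC)
cv2.imwrite("pics/w10z.png",np.hstack([a,b]))
p,d=manip.camera("scene");cv2.imwrite("pics/s10.png",p[:,:,::-1])
E
```

```text
{'clock': np.float64(14.4), 'eef_pos': array([ 542.308, -262.413,  139.441]), 'eef_rot': array([-3.142,  0.   , -1.705]), 'qd': array([-0.   , -0.002, -0.001,  0.001,  0.002, -0.001]), 'wrist_force': array([-0.771, -0.146, -4.207]), 'finger_gap': np.float64(13.85)}
```

View pics/w10z.png

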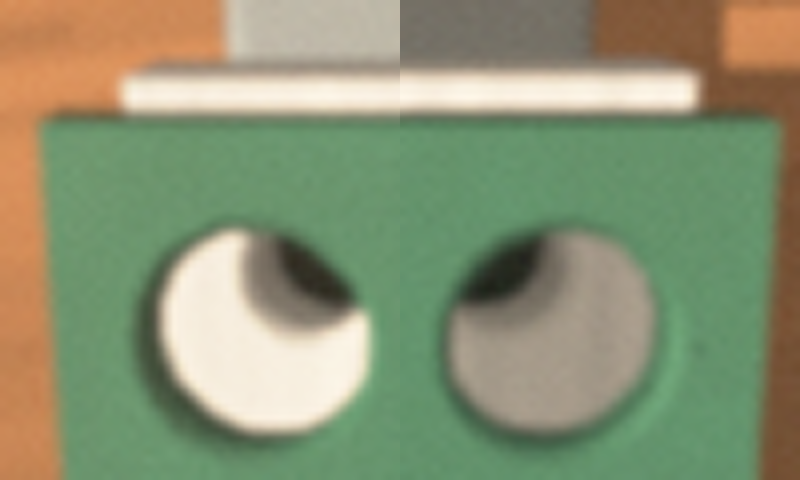

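View pics/s10.png

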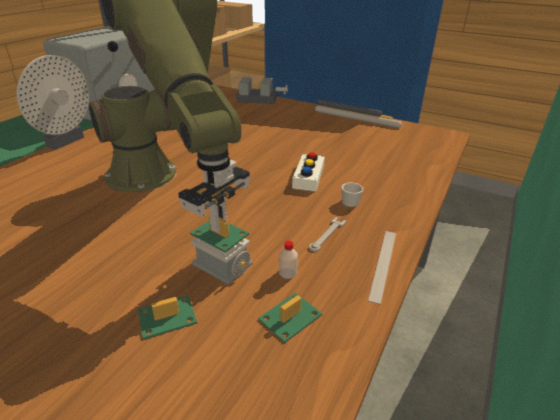

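The flange (121 to 699) and plate (40 to 781) now share the same centre line at crop column 410. The threads show symmetrically in both holes, and the arm is still. In the scene view, the wrench, bottle, cup and other covers are where they were and the keys are up, so I'm handing in.

```bash
python3 -c "
from cell import manip
print(manip.sign_off())"
```

```text
the job is handed in; nothing more can be done
None
```

I pressed blue, then yellow, then red, each fully down and let up again. I then picked up the nearest green cover by its handle and handed in while holding it over the housing, at about 14.4 s.

**Final checks**
- **Position:** the plate's underside is about 20 mm above the flange (depth reads plate top 106 mm, flange 80 mm), and the tool points straight down. After a 0.9 mm correction, the plate and housing share a centre line in the wrist view. The two threads in view show symmetrically through their holes. The other two holes were hidden, so I did not check them.
- **Grip:** the finger gap is 13.8 mm, the load about 4.2 N, and the arm is still.
- **Other objects:** the wrench, bottle and cup look unmoved in the last scene picture.

**Off or uncertain**
- **Force on blue:** the fingertips pressed it harder than needed, at about 50 N vertically. Yellow and red took about 28 N each. The task's 40 N limit is for the arm and gripper body, and only the fingers touched the keys. The wrist force stayed under 120 N.
- **Key height:** all three keys bottomed out about 3–4 mm higher than the stated height implies. In an enlarged view red sat flush in its collar; blue looked sunk too, while yellow I judged mainly by its matching force and depth.
- **Housing position:** the top and wrist cameras disagreed by about 0.9 mm, and I used the wrist camera.

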